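Snap the cover onto a pin gauge carrier

TASK

Pack the thick pin gauge for calibration: lay it in the two black saddles of the carrier, then set the blue cover over it and push it straight down between the two orange snap hooks, feeling for the end of travel, until both sides have clicked and it is fully home. Go gently: never press the cover onto the carrier with more than 30 N, and leave the thin pin gauge and the loose adapter alone.

Things in the scene. Friction and masses are not known exactly. Their poses are not given: they have to be found in the camera images.
- carrier: The carrier, fixed. Origin: centre of its underside on the worktop; z up, y along its length (saddle to saddle, hook to hook), x across. An aluminium foot 80 (x) by 124 (y) mm bears a grey deck, 70 x 118 mm. The deck's height is set by hand and NOT measured: its top lies at H = 36 to 64 mm above the worktop, differently each time, to be felt. It is clamped and does not give under 30 N.
- saddles (a point): Fixed point on the carrier's axis, 45 mm above its origin, midway between the two black U saddles (y = +-28 mm on the carrier, each 8 mm along y, 48 mm open between them for fingers). Slot 17 mm wide, lips flared to 25 mm; slot floor at H + 9 mm, so 0 to 28 mm above this point; lip tops at H + 24 mm.
- cover: The loose blue cover, a bridge of 55 to 115 g standing on two legs. Origin: centre between the legs' undersides; z up, y along its length. 36 (x) by 96 (y) mm; legs 30 mm wide, 5 mm thick, at y = +-45.5 mm; top plate 26 to 31 mm high; in the middle a grip rib 14 mm thick (x), 40 mm long (y), 31 to 53 mm high: pinch it across x from above. Fits either way round. Home: origin at H.
- pin_gauge_2: The thick steel pin gauge, 14 mm in diameter, 70 mm long, 50 g. Origin: middle of its underside; y along its length, z up. It does not roll. In the saddles it lies along the carrier's y (either way round), its middle within 8 mm of the carrier's middle, its underside at H + 9 mm.
- pin_gauge_3: The thin pin gauge, 8 mm in diameter, 60 mm long: not wanted, leave it alone. Origin: middle of its underside; y along its length.
- adapter_4: A loose metal coaxial adapter, 22 x 47 x 19 mm, long side along its y: leave it alone. Origin: middle of its underside.
- cover_end_a (a point): A point on the cover (white mark): top of the plate at its +y end, 45 mm from the middle, 31 mm above the origin. On the deck four pointed steel pins, 8 mm thick, 17 mm high, at x = +-20, y = +-45.5 mm take each leg between two of them with 1.3 mm of play either side.
- cover_end_b (a point): The same at the cover's -y end. While the legs slide between the hooks, pushing takes a steady 3 to 13 N; when the plate passes the barbs both hooks snap back over it and the push drops, about 1 mm before the legs meet the deck and the force climbs steeply.
- hook_a (a joint): Bending (rad) of the orange snap hook at the carrier's +y end: 0 upright, grows outward; about 0.08 while a leg of the cover holds it aside, back to 0 once it has clicked. The two hooks stand at y = +-50 mm, 14 mm wide, tops at H + 47 mm; their slopes catch a cover up to 3 mm off centre; rounded barbs 91 mm apart, undersides at H + 32 mm.
- hook_b (a joint): The same for the hook at the carrier's -y end, a little stiffer.
Not all that is in view belongs to the job. There is more than one size of the pin_gauge_2; the job needs the largest.

How it is judged:
On the way:
1. the thick pin gauge lies level in both saddles and is let go (x of pin_gauge_2 in the frame of carrier between -0.003 and 0.003 m and y of pin_gauge_2 in the frame of carrier between -0.009 and 0.009 m and angle between the y axis of pin_gauge_2 and the y axis of carrier, either way round below 0.08 rad and angle between pin_gauge_2's own y axis and vertical between 1.51 and 1.63 rad and contact force between the fingers and pin_gauge_2 below 0.1 N and linear speed of pin_gauge_2 below 0.02 m/s), for 0.2 s.
At the end, for the whole second after the job is handed in: The thick gauge lies in both saddles, within 3 mm of their line and 9 mm of the middle; the cover sits over it, within 4 mm of the carrier's middle and square to it, both plate ends 19.5 to 23.8 mm above the gauge's underside (home is 22); both hooks upright (within 0.03 rad); all at rest (x of pin_gauge_2 in the frame of carrier between -0.003 and 0.003 m and y of pin_gauge_2 in the frame of carrier between -0.009 and 0.009 m and angle between the y axis of pin_gauge_2 and the y axis of carrier, either way round below 0.08 rad and angle between pin_gauge_2's own y axis and vertical between 1.51 and 1.63 rad and horizontal distance between cover and carrier below 0.004 m and angle between the y axis of cover and the y axis of carrier, either way round below 0.06 rad and z of cover_end_a in the frame of pin_gauge_2 between 0.0195 and 0.0238 m and value of joint hook_a between -0.03 and 0.03 rad and z of cover_end_b in the frame of pin_gauge_2 between 0.0195 and 0.0238 m and value of joint hook_b between -0.03 and 0.03 rad and linear speed of cover below 0.01 m/s); the robot touches nothing.
It fails at once if the cover is pressed onto the carrier with more than 30 N (contact force between cover and carrier above 30 N).
It fails at once if the cover is tipped by more than 0.4 rad (angle between cover's own z axis and vertical above 0.4 rad).
It fails at once if the thin pin gauge is moved by more than 20 mm (distance of pin_gauge_3 from where it was at the start of the episode above 0.02 m).
It fails at once if the loose adapter is moved by more than 20 mm (distance of adapter_4 from where it was at the start of the episode above 0.02 m).
It also fails if it takes over 67 s, if anything falls off the work surface, if the arm or the gripper's body presses on something with over 40 N, if the wrist force passes 120 N, or if a joint passes its speed limit or range.

ROBOT

A 6-joint arm with a two-finger parallel gripper is mounted at the origin on a cart in front of the work surface, level with it; the furniture and walls round the work are solid. World frame = base frame: x ahead of the robot, y to its left, z up, the work surface at z = 0. Lengths are in m, angles in rad, forces in N, time in s.
With the tool pointing down it reaches from about 0.35 to 0.775 m from the base axis. Payload 7.3 kg.
Tool frame: the origin (TCP) lies on the mounting face of the last link; the fingertips stand 178 mm ahead of it and the grasp point (between the pads) lies 159 mm ahead of it; z points along the fingers, x is the direction in which the jaws open and shut, and the axes are right-handed (so a half turn about z gives the same grasp; the last joint's range is limited). The gripper opens to 92 mm and grips with 3 to 60 N. Pads are 19 mm wide; open, the fingers measure 130 mm over their backs; the gripper's body (75 mm by 190 mm) begins 47 mm behind the grasp point.
Start: joints at [1.034, 0.342, 1.524, -0, 1.275, -0.146], TCP at [0.2, 0.485, 0.405] pointing down, gripper open.
Joint ranges: [-2.53, 2.53], [-0.77, 2.02], [0.04, 2.7], [-1, 4.14], [0.28, 2.66], [-3.11, 3.11]. Speed limits (rad/s): [2.57, 2.57, 3.14, 3.14, 3.14, 3.14].

INTERFACE

Orientations are given as a rotation vector (axis times angle).
In Python, from plant import r, imaging, close_job, finder gives the robot as it stands. The module is installed in compiled form; this text tells all that it offers.
- The arm moves only by the tool carry_out, never from a script. Its argument "rows" is a list of rows, each an object with "slide": the shift along the tool's x, y, z in m, a list of three; "angular": the turn, a rotation vector about the tool's x, y, z in degrees, a list of three; "grip": the gripper command: -1 is shut, 1 is fully open, values between are in proportion. In form: [{"slide": [x, y, z], "angular": [rx, ry, rz], "grip": grip}, ...]. A call has 1 to 20 rows; each row shifts and turns the commanded pose from where the row before left it, along the tool's axes as they then stand; what a row does not reach is not made up. A row lasts 1/12 s, in which the tool goes at most 41.7 mm and 7.16 degrees, less where a joint would pass 70% of its speed; a pose out of reach is approached as far as the arm can. A call with a gripper value outside its range is refused whole. The fingers move at their own pace and stop on an object; "force" is the grip in N (left out, the last holds). Time passes only in rows, so rows that do not move let the fingers close. It gives the time, the measured TCP pose, the force and the opening at its end, in the units of the state.
- r.observe(): the state, without advancing time (a new reading comes with each control period).
- imaging.camera(name): name is "side" or "top"; returns a dict with "frame" (480x640x3 uint8, blue, green, red), "range_z" (480x640 float32, m along the optical axis (not along the pixel's ray), 0 where there is no reading), "fx", "fy", "cx", "cy" (pixels), "world_to_cam" (4x4, takes a point from world to camera coordinates). Camera axes: x right, y down, z forward; pixel columns grow to the right and rows downward; lengths in m; the calibration is good to about 2 mm. A picture is of the moment at which its call begins.
- close_job(): hands the job in, once; it reports no verdict.
Trained networks look in a picture, given as the dict that the camera call returned (one of the last four; its "shot" number tells which), for a name from the list of things; names that differ only in an ending like _2 or _b are one class to them, and where a whole thing is asked for, a point or a joint stands for the part that bears it (a point fixed in the world has none). Each returns a list of dicts, best first, with "conf" (0 to 1); they miss things now and then, are a little off and sometimes report something else, mostly with a low value. They report only what shows in the picture. A call takes as long as a camera call. They do not tell look-alikes from the thing itself.
- finder.recognise(picture, query): "bbox" ([centre column, centre row, width, height] as shares, 0 to 1, of the picture: columns of its width, rows of its height, round what is visible of it).
- finder.silhouettes(picture, query): "mask" (480x640 bool, what is visible of it) and "bbox" ([centre column, centre row, width, height] as shares, 0 to 1, of the picture: columns of its width, rows of its height, round what is visible of it).
- finder.mark_of(picture, query): "position" ([column, row] as shares, 0 to 1, of the picture: columns of its width, rows of its height: a listed point, or the origin of a listed thing).
The state is a dict: "clock": time; "q": joint angles; "qd": joint speeds; "joint_torque": joint torques, N m; "tcp_pos": TCP position; "orientation": TCP orientation; "contact_force": force on the tool from outside, world axes, zero at the start; "moment": the same for the moment, N m; "opening": opening from 0.0 (shut) to 1.0 (fully open).
Only numpy, scipy, OpenCV 4.12 (cv2) and the standard library are available. Lean on these libraries where they do the work, as an engineer would, in place of code of your own. Each camera call takes 0.05 s, during which the arm holds its last target.

## Working session

There is one attempt and no reset: what is moved stays moved. The work goes in short steps, Python scripts to look and compute and a tool call to move; the robot and the scene stay as the last step left them, time stands still between calls to the robot, and variables do not carry over. Pictures are saved under pics/ and viewed, and the job is handed in when it is done.

Besides the shell and the picture viewer there is one more tool, called as name(argument=value, ...) on one line, values as JSON. carry_out: Moves the arm, as the interface text tells. Its arguments: {"type":"object","properties":{"rows":{"type":"array"},"force":{"type":"number"}},"required":["rows"]}

```bash
mkdir -p pics; ls; python3 - <<'E'
from plant import r, imaging, finder
import cv2,numpy as np,pickle
print(r.observe())
for n in ["side","top"]:
    p=imaging.camera(n)
    cv2.imwrite(f"pics/{n}0.png",p["frame"])
    print(n,p["fx"],p["fy"],p["cx"],p["cy"],p["world_to_cam"].tolist() if hasattr(p["world_to_cam"],'tolist') else p["world_to_cam"])
    for q in ["carrier","saddles","cover","pin_gauge_2","adapter_4","cover_end_a","hook_a"]:
        print(q,[(round(d["conf"],2),np.round(np.array(d["position"])*[640,480],1).tolist()) for d in finder.mark_of(p,q)][:5])
    pickle.dump({k:p[k] for k in p},open(f"{n}0.pkl","wb"))
print(r.observe()["clock"])
E
```

```text
pics
{'clock': 0.0, 'q': array([ 1.03400907e+00,  3.42712221e-01,  1.52504186e+00, -3.68594056e-05,
        1.27540204e+00, -1.45994868e-01]), 'qd': array([-0.00024572, -0.00019074,  0.00097523,  0.0016893 , -0.00037654,
       -0.00027117]), 'joint_torque': array([-2.00930222e-04, -4.31235301e+01, -2.44222283e+01,  7.18464120e-02,
        5.57242404e-02, -6.44187321e-05]), 'tcp_pos': array([0.19988986, 0.4853    , 0.40404153]), 'orientation': array([ 2.60987914e+00,  1.74748709e+00, -2.19347512e-03]), 'contact_force': array([ 0.27990482, -0.05419947,  0.6326863 ]), 'moment': array([ 0.03353847,  0.00267531, -0.00442483]), 'opening': 0.9996361630978161}
side 587.6007127952306 587.6007127952306 319.1295946187212 237.00782134994836 [[-0.9821368530627358, -0.18752383415316637, 0.01555678246044928, 0.5318589919537497], [-0.14979198087901363, 0.7291208747142556, -0.6677912192596274, -0.12685379752509], [0.11388399501408097, -0.6581926478474325, -0.7441860479740389, 1.1235495464004288], [0.0, 0.0, 0.0, 1.0]]
carrier [(0.79, [275.6, 203.3])]
saddles [(0.76, [272.6, 181.8])]
cover [(0.79, [290.3, 314.5]), (0.72, [271.2, 183.0])]
pin_gauge_2 [(0.71, [368.0, 267.7]), (0.62, [371.8, 212.9]), (0.59, [415.9, 264.7]), (0.42, [329.8, 243.4])]
adapter_4 [(0.79, [234.8, 269.4]), (0.65, [272.0, 320.9])]
cover_end_a [(0.64, [270.7, 320.2]), (0.59, [302.8, 279.5])]Traceback (most recent call last):
  File "<stdin>", line 9, in <module>
ValueError: it knows: adapter, carrier, cover, cover_end, pin_gauge, saddles
```

```bash
cat > h.py <<'E'
import numpy as np,cv2,pickle
def deproj(p,u,v,z=None):
    """pixel+depth -> world"""
    W=np.linalg.inv(np.array(p["world_to_cam"]))
    u=np.asarray(u,float);v=np.asarray(v,float)
    z=p["range_z"][v.astype(int),u.astype(int)] if z is None else z
    c=np.stack([(u-p["cx"])/p["fx"]*z,(v-p["cy"])/p["fy"]*z,z],-1)
    return c@W[:3,:3].T+W[:3,3]
def onplane(p,u,v,h):
    W=np.linalg.inv(np.array(p["world_to_cam"]))
    d=W[:3,:3]@np.array([(u-p["cx"])/p["fx"],(v-p["cy"])/p["fy"],1.0]);o=W[:3,3]
    return o+d*(h-o[2])/d[2]
E
python3 - <<'E'
from plant import r, imaging, finder
import cv2,numpy as np,pickle
for n in ["side","top"]:
    p=imaging.camera(n)
    cv2.imwrite(f"pics/{n}0.png",p["frame"])
    print(n,p["fx"],p["cx"],p["cy"],np.round(p["world_to_cam"],3).tolist())
    for q in ["carrier","saddles","cover","pin_gauge_2","adapter_4","cover_end_a"]:
        print(q,[(round(d["conf"],2),np.round(np.array(d["position"])*[640,480],1).tolist()) for d in finder.mark_of(p,q)][:5])
    m={q:finder.silhouettes(p,q) for q in ["pin_gauge_2","cover","carrier"]}
    pickle.dump((p,m),open(f"{n}0.pkl","wb"))
print(r.observe()["clock"])
E
```

```text
side 587.6007127952306 319.1295946187212 237.00782134994836 [[-0.982, -0.188, 0.016, 0.532], [-0.15, 0.729, -0.668, -0.127], [0.114, -0.658, -0.744, 1.124], [0.0, 0.0, 0.0, 1.0]]
carrier [(0.67, [274.2, 202.2])]
saddles [(0.89, [271.8, 181.3])]
cover [(0.62, [290.6, 313.8])]
pin_gauge_2 [(0.72, [368.0, 268.8]), (0.63, [370.5, 212.0]), (0.62, [330.5, 244.2]), (0.57, [273.8, 201.9]), (0.55, [415.6, 267.1])]
adapter_4 []
cover_end_a [(0.85, [301.2, 279.6]), (0.67, [270.9, 324.1])]
top 550.764044828048 327.0464403657232 238.92045741111832 [[-0.028, -1.0, 0.006, 0.344], [-0.994, 0.027, -0.104, 0.447], [0.104, -0.009, -0.995, 0.857], [0.0, 0.0, 0.0, 1.0]]
carrier [(0.94, [395.6, 162.0])]
saddles [(0.89, [401.2, 154.0])]
cover [(0.84, [258.4, 211.6])]
pin_gauge_2 [(0.8, [329.4, 272.6]), (0.59, [350.0, 234.8]), (0.51, [341.5, 320.3]), (0.45, [409.1, 267.1])]
adapter_4 [(0.82, [298.3, 153.1])]
cover_end_a [(0.78, [285.6, 215.7]), (0.57, [227.4, 202.8]), (0.27, [262.1, 211.6])]
1.35
```

```bash
ls pics
```

```text
side0.png
top0.png
```

View pics/side0.png

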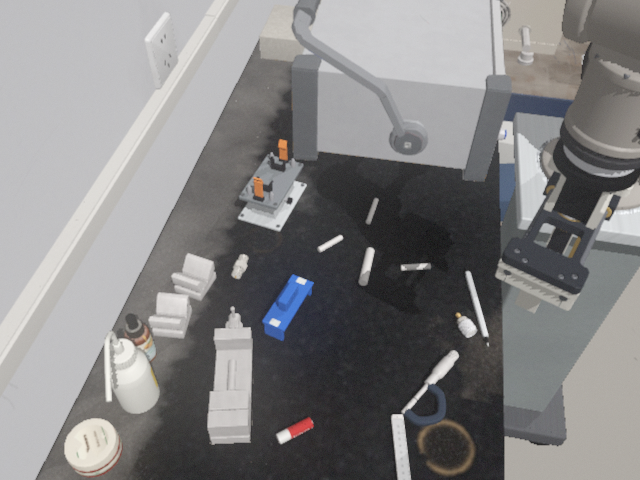

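View pics/top0.png

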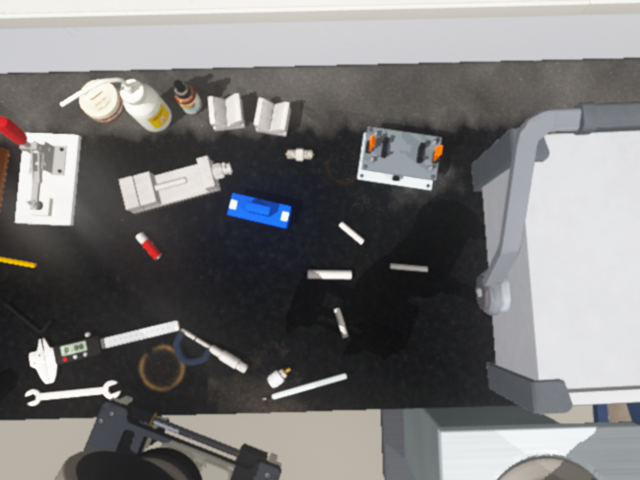

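```bash
python3 - <<'E'
import pickle,numpy as np,cv2
from h import *
for n in ["top","side"]:
    p,m=pickle.load(open(f"{n}0.pkl","rb"))
    for q in m:
        for d in m[q]:
            v,u=np.nonzero(d["mask"]&(p["range_z"]>0))
            if len(u)<20: continue
            P=deproj(p,u,v)
            z=P[:,2]
            c=P[:,:2].mean(0)
            rect=cv2.minAreaRect((P[:,:2]*1000).astype(np.float32))
            print(n,q,round(d["conf"],2),"px",u.mean().round(),v.mean().round(),len(u),"ctr",np.round(rect[0],1),"size",np.round(rect[1],1),"ang",round(rect[2],1),"z",np.round(np.percentile(z,[5,50,95])*1000,1))
p,_=pickle.load(open("top0.pkl","rb"))
f=p["frame"]
cv2.imwrite("pics/topcrop.png",cv2.resize(f[110:350,220:460],None,fx=2.5,fy=2.5,interpolation=cv2.INTER_CUBIC))
E
```

```text
top pin_gauge_2 0.76 px 341.0 322.0 177 ctr [323.5 312.3] size [44.8 10.6] ang 14.6 z [ 2.7 10.3 12.8]
top pin_gauge_2 0.75 px 351.0 232.0 154 ctr [468.1 291.2] size [47.1  9.4] ang 49.7 z [ 7.7 10.5 13. ]
top pin_gauge_2 0.69 px 330.0 274.0 371 ctr [401.8 329. ] size [69.1 14.8] ang 86.3 z [ 9.6 14.3 17.2]
top pin_gauge_2 0.6 px 408.0 267.0 179 ctr [409.5 201.3] size [57.4  8.8] ang 83.8 z [ 6.2  9.1 12.1]
top cover 0.91 px 260.0 210.0 1329 ctr [504.7 438. ] size [96.1 35.4] ang 74.5 z [29.8 32.8 54.8]
top carrier 0.91 px 400.0 157.0 4129 ctr [591.6 209.8] size [124.9  93.5] ang 80.1 z [ 6.4 56.8 75.2]
side pin_gauge_2 0.68 px 416.0 267.0 173 ctr [323.  313.5] size [47.9  9.6] ang 14.6 z [ 3.9  8.9 12.3]
side pin_gauge_2 0.64 px 366.0 268.0 308 ctr [400.9 329.4] size [72.4 13.8] ang 87.9 z [ 7.4 13.6 16.5]
side pin_gauge_2 0.54 px 372.0 211.0 115 ctr [408.1 200.7] size [60.7  8.2] ang 82.4 z [ 5.9  8.9 11.4]
side pin_gauge_2 0.51 px 330.0 244.0 153 ctr [469.6 289.7] size [45.9 16.1] ang 49.6 z [ 1.4  9.  12. ]
side pin_gauge_2 0.3 px 258.0 187.0 162 ctr [600.3 241.3] size [14.6 52.6] ang 20.4 z [ 61.9  82.9 101.6]
side cover 0.89 px 286.0 307.0 1441 ctr [504.5 438. ] size [99.  36.8] ang 74.4 z [13.2 32.4 54.4]
side carrier 0.96 px 273.0 191.0 3517 ctr [590.6 178.6] size [188.3 105.3] ang 79.4 z [ 5.2 55.6 80.2]
side carrier 0.73 px 283.0 150.0 158 ctr [592.1 101.2] size [ 17.1 140.3] ang 15.2 z [  2.2  83.5 101.7]
```

View pics/topcrop.png

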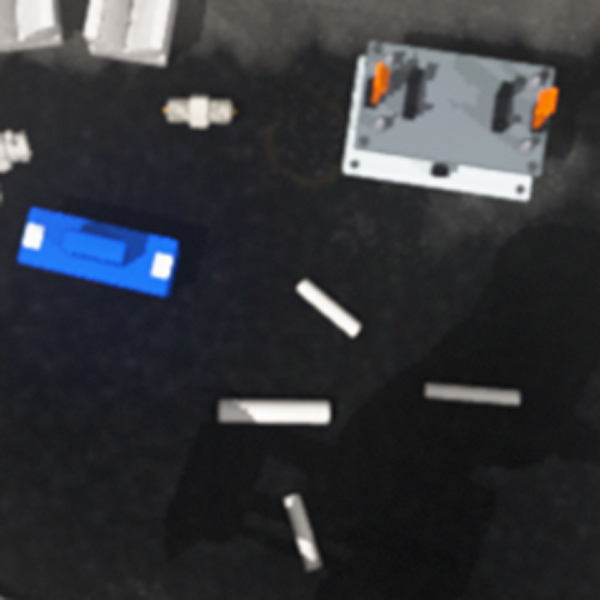

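```bash
python3 - <<'E'
import pickle,numpy as np,cv2
from h import *
for n in ["top","side"]:
    p,m=pickle.load(open(f"{n}0.pkl","rb"))
    hsv=cv2.cvtColor(p["frame"],cv2.COLOR_BGR2HSV)
    M=m["carrier"][0]["mask"]&(p["range_z"]>0)
    v,u=np.nonzero(M);P=deproj(p,u,v)*1000
    h=np.histogram(P[:,2],bins=np.arange(0,120,3)); print(n,list(zip(h[1].astype(int),h[0])))
    # foot
    for lo,hi,name in[(40,70,"deck"),(0,25,"foot")]:
        s=(P[:,2]>lo)&(P[:,2]<hi)
        print(name,s.sum(),np.median(P[s,2]),cv2.minAreaRect(P[s,:2].astype(np.float32)))
    # orange
    O=(hsv[...,0]<20)&(hsv[...,1]>150)&(hsv[...,2]>100)
    O[:100]=0;O[260:]=0;O[:,:220]=0;O[:,460:]=0
    k,l,st,ce=cv2.connectedComponentsWithStats(O.astype(np.uint8))
    for i in range(1,k):
        if st[i,4]<15: continue
        vv,uu=np.nonzero((l==i)&(p["range_z"]>0));Q=deproj(p,uu,vv)*1000
        t=Q[Q[:,2]>np.percentile(Q[:,2],60)]
        print("orange",ce[i],st[i,4],np.round(np.median(Q,0),1),"top",np.round(np.median(t,0),1),np.percentile(Q[:,2],[5,95]))
    for q in ["pin_gauge_2","cover"]:
        for d in m[q]:
            v,u=np.nonzero(cv2.erode(d["mask"].astype(np.uint8),np.ones((2,2)))>0)
            Q=deproj(p,u,v)*1000
            if q=="cover": Q=Q[Q[:,2]>25]
            w,V=np.linalg.eigh(np.cov(Q[:,:2].T));print(q,np.round(Q.mean(0),1),"axis ang",np.degrees(np.arctan2(V[1,1],V[0,1]))%180)
E
```

```text
top [(np.int64(0), np.int64(8)), (np.int64(3), np.int64(139)), (np.int64(6), np.int64(516)), (np.int64(9), np.int64(111)), (np.int64(12), np.int64(4)), (np.int64(15), np.int64(3)), (np.int64(18), np.int64(12)), (np.int64(21), np.int64(17)), (np.int64(24), np.int64(6)), (np.int64(27), np.int64(0)), (np.int64(30), np.int64(0)), (np.int64(33), np.int64(0)), (np.int64(36), np.int64(0)), (np.int64(39), np.int64(0)), (np.int64(42), np.int64(0)), (np.int64(45), np.int64(0)), (np.int64(48), np.int64(4)), (np.int64(51), np.int64(85)), (np.int64(54), np.int64(1302)), (np.int64(57), np.int64(1313)), (np.int64(60), np.int64(112)), (np.int64(63), np.int64(122)), (np.int64(66), np.int64(76)), (np.int64(69), np.int64(48)), (np.int64(72), np.int64(39)), (np.int64(75), np.int64(40)), (np.int64(78), np.int64(41)), (np.int64(81), np.int64(12)), (np.int64(84), np.int64(2)), (np.int64(87), np.int64(5)), (np.int64(90), np.int64(13)), (np.int64(93), np.int64(23)), (np.int64(96), np.int64(20)), (np.int64(99), np.int64(27)), (np.int64(102), np.int64(28)), (np.int64(105), np.int64(1)), (np.int64(108), np.int6
[... 2131 characters left out ...]
6)
foot 1287 7.45618983809504 ((590.584716796875, 178.63931274414062), (188.3038787841797, 105.32239532470703), 79.35162353515625)
orange [282.60162602 148.68292683] 123 [576.1 162.4  90.3] top [576.  161.7  98.5] [ 66.77552171 102.37445951]
orange [257.91752577 186.90721649] 97 [594.5 261.3  84.2] top [594.7 261.1  93.9] [68.87717153 99.48883128]
pin_gauge_2 [322.5 315.    8.3] axis ang 15.778594456287493
pin_gauge_2 [399.8 336.5  13.2] axis ang 87.33427808937847
pin_gauge_2 [406.8 214.2  18.1] axis ang 92.06974612877083
pin_gauge_2 [465.8 293.    8. ] axis ang 49.706603593281706
pin_gauge_2 [591.5 266.5  87.3] axis ang 108.07989744906241
cover [502.2 449.6  41.9] axis ang 96.52627989995435
```

```bash
cat >> h.py <<'E'
from scipy.spatial.transform import Rotation as Rn
def plan(s,xyz,ax=None):
    """tool-frame shift+turn to put TCP at xyz (m), tool down, tool x at heading ax deg (world); slide given BEFORE turning and AFTER"""
    R=Rn.from_rotvec(s["orientation"]);p=np.array(s["tcp_pos"])
    if ax is None: T=R
    else:
        a=np.radians(ax);x=np.array([np.cos(a),np.sin(a),0]);z=np.array([0,0,-1.]);T=Rn.from_matrix(np.stack([x,np.cross(z,x),z],1))
    d=np.array(xyz)-p
    print("tool x heading",np.degrees(np.arctan2(R.as_matrix()[1,0],R.as_matrix()[0,0])),"tilt z",R.as_matrix()[:,2].round(4))
    print("slide mm before turn",(R.inv().apply(d)*1000).round(1),"after turn",(T.inv().apply(d)*1000).round(1),"turn deg",np.degrees((R.inv()*T).as_rotvec()).round(2))
E
python3 - <<'E'
from plant import r
from h import *
s=r.observe();print(s["clock"])
plan(s,[.4014,.3292,.25],-2.3)
p,_=pickle.load(open("top0.pkl","rb"))
v,u=np.mgrid[0:480,0:640]
P=deproj(p,u,v);P[p["range_z"]<=0]=np.nan
for x in np.arange(.15,.85,.05):
    print(round(x,2),[ (lambda q: int(np.nanpercentile(q,95)*1000) if np.isfinite(q).sum()>3 else None)(P[(abs(P[...,0]-x)<.025)&(abs(P[...,1]-y)<.025)][:,2]) for y in np.arange(-.25,.56,.05)])
E
```

```text
1.35
tool x heading 67.61191286080816 tilt z [ 1.e-04  1.e-04 -1.e+00]
slide mm before turn [-67.7 245.8 154.7] after turn [207.6 148.  154.8] turn deg [-0.000e+00 -1.000e-02  6.991e+01]
0.15 [None, None, 4, 4, 4, 4, 4, 4, 4, None, None, None, None, None, None, None, None]
0.2 [None, None, None, None, 195, 197, 205, 200, 4, 4, 4, 4, 5, 337, 403, 334, 336]
0.25 [None, None, None, None, 197, 197, 205, 203, 4, 4, 4, 8, 10, 21, 565, 569, 337]
0.3 [None, None, None, None, 196, 196, 196, 4, 4, 4, 4, 10, 4, 4, 4, 16, 13]
0.35 [None, None, None, None, 196, 196, 196, 180, 4, 4, 4, 9, 4, 4, 4, 4, 4]
0.4 [None, None, None, None, 196, 196, 196, 192, 4, 10, 4, 15, 15, 4, 4, 3, 4]
0.45 [None, None, None, None, 196, 196, 196, 217, 4, 4, 4, 10, 4, 4, 3, 3, 3]
0.5 [None, None, None, 194, 196, 196, 196, 244, 4, 4, 4, 6, 4, 38, 54, 33, 3]
0.55 [None, None, None, 196, 276, 279, 278, 267, 71, 59, 58, 4, 4, 4, 30, 51, 40]
0.6 [None, None, None, None, 278, 279, 278, 4, 95, 67, 91, 4, 18, 17, 3, 49, 46]
0.65 [None, None, None, 5, 4, 4, 4, 4, 4, 4, 8, 4, 4, 41, 41, 41, 39]
0.7 [None, 4, 4, 4, 4, 4, 4, 4, 4, 4, 4, 4, 4, 32, 41, 40, 97]
0.75 [None, 36, 112, 193, 211, 212, 213, 214, 214, 215, 216, 216, 216, 217, 217, 217, 217]
0.8 [None, None, None, None, None, None, None, None, None, None, None, None, None, None, None, None, None]
```

carry_out(rows=[{"slide": [-0.0068, 0.0246, 0.0155], "angular": [0, 0, 0], "grip": -0.13}, {"slide": [-0.0068, 0.0246, 0.0155], "angular": [0, 0, 0], "grip": -0.13}, {"slide": [-0.0068, 0.0246, 0.0155], "angular": [0, 0, 0], "grip": -0.13}, {"slide": [-0.0068, 0.0246, 0.0155], "angular": [0, 0, 0], "grip": -0.13}, {"slide": [-0.0068, 0.0246, 0.0155], "angular": [0, 0, 0], "grip": -0.13}, {"slide": [-0.0068, 0.0246, 0.0155], "angular": [0, 0, 0], "grip": -0.13}, {"slide": [-0.0068, 0.0246, 0.0155], "angular": [0, 0, 0], "grip": -0.13}, {"slide": [-0.0068, 0.0246, 0.0155], "angular": [0, 0, 0], "grip": -0.13}, {"slide": [-0.0068, 0.0246, 0.0155], "angular": [0, 0, 0], "grip": -0.13}, {"slide": [-0.0068, 0.0246, 0.0155], "angular": [0, 0, 0], "grip": -0.13}])

```text
clock: 2.18
tcp_pos: [0.4025, 0.328, 0.2491]
orientation: [-2.61, -1.748, -0.001]
contact_force: [0.4, 0.7, -0.7]
opening: 0.44
```

carry_out(rows=[{"slide": [0, 0, 0], "angular": [0, 0, 7], "grip": -0.13}, {"slide": [0, 0, 0], "angular": [0, 0, 7], "grip": -0.13}, {"slide": [0, 0, 0], "angular": [0, 0, 7], "grip": -0.13}, {"slide": [0, 0, 0], "angular": [0, 0, 7], "grip": -0.13}, {"slide": [0, 0, 0], "angular": [0, 0, 7], "grip": -0.13}, {"slide": [0, 0, 0], "angular": [0, 0, 7], "grip": -0.13}, {"slide": [0, 0, 0], "angular": [0, 0, 7], "grip": -0.13}, {"slide": [0, 0, 0], "angular": [0, 0, 7], "grip": -0.13}, {"slide": [0, 0, 0], "angular": [0, 0, 7], "grip": -0.13}, {"slide": [0, 0, 0], "angular": [0, 0, 6.9], "grip": -0.13}, {"slide": [0, 0, 0], "angular": [0, 0, 0], "grip": -0.13}, {"slide": [0, 0, 0], "angular": [0, 0, 0], "grip": -0.13}])

```text
clock: 3.18
tcp_pos: [0.4016, 0.3289, 0.2498]
orientation: [-3.141, 0.057, -0.0]
contact_force: [-0.1, -0.1, 0.1]
opening: 0.435
```

```bash
python3 - <<'E'
from plant import r,imaging
from h import *
s=r.observe();print(s["clock"],s["tcp_pos"],s["contact_force"],s["opening"])
plan(s,[.4014,.3292,.183],-2.3)
p=imaging.camera("side");cv2.imwrite("pics/side1.png",p["frame"][100:340,220:540].repeat(2,0).repeat(2,1))
pickle.dump(p,open("side1.pkl","wb"))
E
```

```text
3.1833 [0.40157568 0.32888286 0.24977041] [-0.14735327 -0.0537458   0.0797075 ] 0.4353598632910279
tool x heading -2.0826962823016157 tilt z [ 1.e-04  1.e-04 -1.e+00]
slide mm before turn [-0.2 -0.3 66.8] after turn [-0.2 -0.3 66.8] turn deg [-0.01 -0.01  0.22]
```

View pics/side1.png

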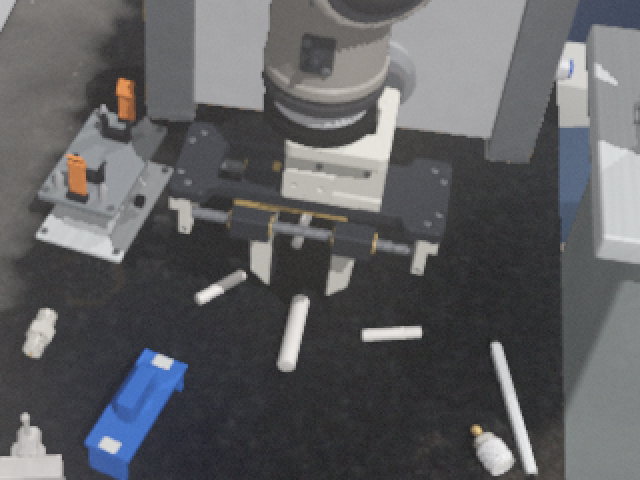

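carry_out(rows=[{"slide": [0, 0, 0.0165], "angular": [0, 0, 0], "grip": -0.13}, {"slide": [0, 0, 0.0165], "angular": [0, 0, 0], "grip": -0.13}, {"slide": [0, 0, 0.0165], "angular": [0, 0, 0], "grip": -0.13}, {"slide": [0, 0, 0.0165], "angular": [0, 0, 0.2], "grip": -0.13}, {"slide": [0, 0, 0], "angular": [0, 0, 0], "grip": -0.13}, {"slide": [0, 0, 0], "angular": [0, 0, 0], "grip": -1}, {"slide": [0, 0, 0], "angular": [0, 0, 0], "grip": -1}, {"slide": [0, 0, 0], "angular": [0, 0, 0], "grip": -1}, {"slide": [0, 0, 0], "angular": [0, 0, 0], "grip": -1}, {"slide": [0, 0, 0], "angular": [0, 0, 0], "grip": -1}, {"slide": [0, 0, 0], "angular": [0, 0, 0], "grip": -1}], force=25)

```text
clock: 4.15
tcp_pos: [0.4018, 0.329, 0.1846]
orientation: [-3.14, 0.068, -0.002]
contact_force: [-0.8, -0.7, 5.8]
opening: 0.148
```

carry_out(rows=[{"slide": [0, 0, -0.01], "angular": [0, 0, 0], "grip": -1}, {"slide": [0, 0, -0.03], "angular": [0, 0, 0], "grip": -1}, {"slide": [0, 0, -0.035], "angular": [0, 0, 0], "grip": -1}, {"slide": [0, 0, -0.035], "angular": [0, 0, 0], "grip": -1}, {"slide": [0, 0, -0.03], "angular": [0, 0, 0], "grip": -1}, {"slide": [0, 0, 0], "angular": [0, 0, 0], "grip": -1}, {"slide": [0, 0, 0], "angular": [0, 0, 0], "grip": -1}])

```text
clock: 4.73
tcp_pos: [0.4016, 0.3289, 0.326]
orientation: [-3.138, 0.068, -0.006]
contact_force: [-0.2, -0.5, -1.5]
opening: 0.148
```

```bash
python3 - <<'E'
from plant import r,imaging
from h import *
s=r.observe();print(s["clock"],s["tcp_pos"],s["contact_force"],s["opening"])
plan(s,[.5854,.2116,.325],-10.1)
p=imaging.camera("side");cv2.imwrite("pics/side2.png",p["frame"][60:300,220:540].repeat(2,0).repeat(2,1))
pickle.dump(p,open("side2.pkl","wb"))
E
```

```text
4.7333 [0.40160994 0.32892012 0.32604455] [-0.17236423 -0.47855407 -1.4781925 ] 0.14765408624538887
tool x heading -2.4864083939406196 tilt z [ 0.0039  0.0024 -1.    ]
slide mm before turn [188.7 109.2   1.5] after turn [201.5  83.3   1. ] turn deg [-0.16 -0.21  7.61]
```

View pics/side2.png

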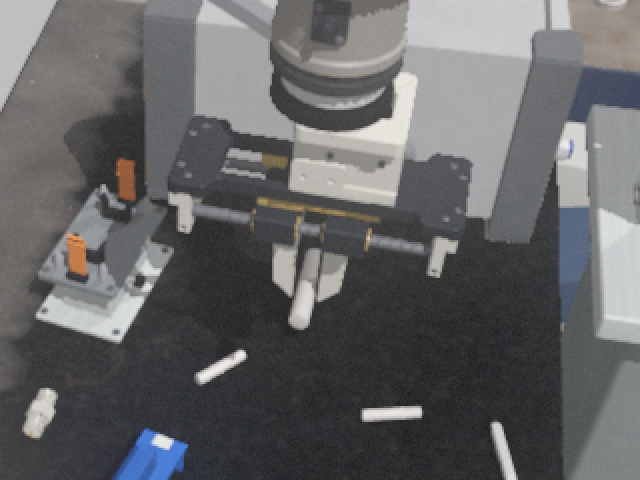

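```bash
python3 - <<'E'
from plant import r,imaging,finder
from h import *
p=imaging.camera("side")
for d in finder.silhouettes(p,"pin_gauge_2"):
    v,u=np.nonzero(d["mask"]&(p["range_z"]>0));P=deproj(p,u,v)*1000
    c=P.mean(0)
    if c[2]<60: continue
    print(d["conf"],u.mean(),v.mean(),len(u),c)
    for y in np.arange(280,385,6):
        s=(abs(P[:,1]-y)<3)
        if s.sum(): print(y,s.sum(),np.round(np.median(P[s],0),1),np.round(np.percentile(P[s,2],90),1))
    print("ymax",np.percentile(P[:,1],[1,98,99.5]))
E
```

```text
0.85 373.2744479495268 206.26182965299685 317 [401.45606035 335.95440849 152.54182618]
298 12 [401.2 298.7 154. ] 155.6
304 21 [400.5 304.1 154.4] 156.0
310 22 [401.1 310.4 153.6] 155.4
316 27 [401.4 316.6 153.7] 155.5
322 19 [400.8 322.2 153.1] 155.0
328 26 [401.6 328.3 154.1] 155.6
334 28 [399.4 334.2 153.6] 155.5
340 23 [401.3 339.9 154.1] 155.6
346 28 [400.7 345.7 154. ] 155.7
352 26 [401.5 351.5 153.2] 155.9
358 31 [401.8 358.3 153.9] 155.5
364 53 [402.7 362.9 149.6] 154.4
ymax [297.2891222  364.01710451 364.4307048 ]
```

carry_out(rows=[{"slide": [0, 0, 0], "angular": [-0.1, -0.1, 3.8], "grip": -1}, {"slide": [0, 0, 0], "angular": [-0.06, -0.1, 3.8], "grip": -1}, {"slide": [0.0252, 0.0104, 0.0], "angular": [0, 0, 0], "grip": -1}, {"slide": [0.0252, 0.0104, 0.0], "angular": [0, 0, 0], "grip": -1}, {"slide": [0.0252, 0.0104, 0.0], "angular": [0, 0, 0], "grip": -1}, {"slide": [0.0252, 0.0104, 0.0], "angular": [0, 0, 0], "grip": -1}, {"slide": [0.0252, 0.0104, 0.0], "angular": [0, 0, 0], "grip": -1}, {"slide": [0.0252, 0.0104, 0.0], "angular": [0, 0, 0], "grip": -1}, {"slide": [0.0252, 0.0104, 0.0], "angular": [0, 0, 0], "grip": -1}, {"slide": [0.0252, 0.0104, 0.0], "angular": [0, 0, 0], "grip": -1}, {"slide": [0, 0, 0], "angular": [0, 0, 0], "grip": -1}, {"slide": [0, 0, 0], "angular": [0, 0, 0], "grip": -1}, {"slide": [0, 0, 0], "angular": [0, 0, 0], "grip": -1}])

```text
clock: 5.97
tcp_pos: [0.5849, 0.2117, 0.3218]
orientation: [3.126, -0.276, -0.011]
contact_force: [0.1, 0.1, -0.9]
opening: 0.145
```

```bash
python3 - <<'E'
from plant import r,imaging,finder
from h import *
s=r.observe();print(s["clock"],s["tcp_pos"],s["contact_force"],s["opening"])
plan(s,[.5854,.2116,.325],-10.1)
p=imaging.camera("side");cv2.imwrite("pics/side3.png",p["frame"][80:280,180:420].repeat(3,0).repeat(3,1)[:600,:800])
pickle.dump(p,open("side3.pkl","wb"))
for d in finder.silhouettes(p,"pin_gauge_2"):
    v,u=np.nonzero(d["mask"]&(p["range_z"]>0));P=deproj(p,u,v)*1000
    c=P.mean(0)
    if c[2]<60: continue
    print(d["conf"],u.mean(),v.mean(),len(u),c,cv2.minAreaRect(P[:,:2].astype(np.float32)))
E
```

```text
5.9667 [0.58485107 0.21171854 0.32175113] [ 0.07081607  0.09289115 -0.9201364 ] 0.14514744758433512
tool x heading -10.105531879582218 tilt z [-0.0071 -0.0027 -1.    ]
slide mm before turn [ 0.5  0.  -3.3] after turn [ 0.6  0.  -3.2] turn deg [ 0.23  0.37 -0.  ]
0.51 265.6423841059603 145.05960264900662 151 [585.30392536 232.45915132 149.58733542] ((584.3683471679688, 225.6644287109375), (43.37346267700195, 13.490156173706055), 80.11447143554688)
```

View pics/side3.png

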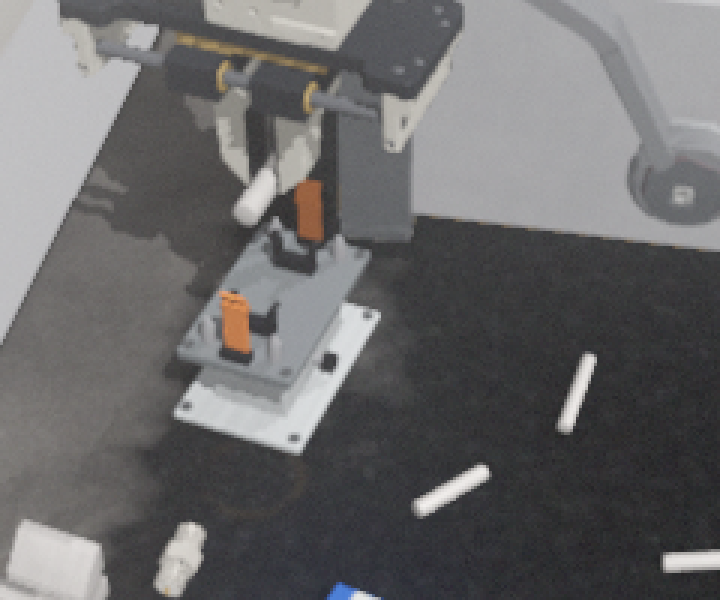

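carry_out(rows=[{"slide": [0.0006, 0, 0.012], "angular": [0.2, 0.3, 0], "grip": -1}, {"slide": [0, 0, 0.016], "angular": [0, 0, 0], "grip": -1}, {"slide": [0, 0, 0.014], "angular": [0, 0, 0], "grip": -1}, {"slide": [0, 0, 0.004], "angular": [0, 0, 0], "grip": -1}, {"slide": [0, 0, 0.004], "angular": [0, 0, 0], "grip": -1}, {"slide": [0, 0, 0.004], "angular": [0, 0, 0], "grip": -1}, {"slide": [0, 0, 0.004], "angular": [0, 0, 0], "grip": -1}, {"slide": [0, 0, 0], "angular": [0, 0, 0], "grip": -1}, {"slide": [0, 0, 0], "angular": [0, 0, 0], "grip": -1}])

```text
clock: 6.82
tcp_pos: [0.5861, 0.2115, 0.2656]
orientation: [-3.129, 0.276, -0.004]
contact_force: [-0.4, 0.0, -0.4]
opening: 0.151
```

```bash
python3 - <<'E'
from plant import r
from h import *
s=r.observe();print(s["clock"],s["tcp_pos"],s["contact_force"],s["opening"])
plan(s,[.5854,.2116,.2495],-10.1)
E
```

```text
6.8167 [0.58609385 0.21153813 0.26558845] [-0.43837024  0.03015338 -0.42803285] 0.1509385987919284
tool x heading -10.091997370237774 tilt z [ 2.4e-03  3.0e-04 -1.0e+00]
slide mm before turn [-0.7  0.1 16.1] after turn [-0.7  0.1 16.1] turn deg [-0.04 -0.13  0.01]
```

carry_out(rows=[{"slide": [-0.0006, 0, 0.002], "angular": [0, -0.1, 0], "grip": -1}, {"slide": [0, 0, 0.002], "angular": [0, 0, 0], "grip": -1}, {"slide": [0, 0, 0.002], "angular": [0, 0, 0], "grip": -1}, {"slide": [0, 0, 0.002], "angular": [0, 0, 0], "grip": -1}, {"slide": [0, 0, 0.002], "angular": [0, 0, 0], "grip": -1}, {"slide": [0, 0, 0.002], "angular": [0, 0, 0], "grip": -1}, {"slide": [0, 0, 0], "angular": [0, 0, 0], "grip": -1}])

```text
clock: 7.4
tcp_pos: [0.5854, 0.2115, 0.2528]
orientation: [-3.129, 0.276, 0.001]
contact_force: [-0.9, 0.2, -0.4]
opening: 0.152
```

carry_out(rows=[{"slide": [0, 0, 0.001], "angular": [0, 0, 0], "grip": -1}, {"slide": [0, 0, 0.001], "angular": [0, 0, 0], "grip": -1}])

```text
clock: 7.57
tcp_pos: [0.5855, 0.2116, 0.2513]
orientation: [-3.129, 0.276, -0.001]
contact_force: [-0.2, 0.4, -0.2]
opening: 0.144
```

carry_out(rows=[{"slide": [0, 0, 0.001], "angular": [0, 0, 0], "grip": -1}, {"slide": [0, 0, 0], "angular": [0, 0, 0], "grip": -1}])

```text
clock: 7.73
tcp_pos: [0.5855, 0.2116, 0.2501]
orientation: [-3.129, 0.276, -0.0]
contact_force: [-0.6, -0.4, -1.1]
opening: 0.148
```

carry_out(rows=[{"slide": [0, 0, 0.001], "angular": [0, 0, 0], "grip": -1}, {"slide": [0, 0, 0], "angular": [0, 0, 0], "grip": -1}])

```text
clock: 7.9
tcp_pos: [0.5855, 0.2116, 0.2493]
orientation: [-3.129, 0.276, -0.001]
contact_force: [-0.7, -0.4, -1.1]
opening: 0.148
```

carry_out(rows=[{"slide": [0, 0, 0.001], "angular": [0, 0, 0], "grip": -1}, {"slide": [0, 0, 0], "angular": [0, 0, 0], "grip": -1}])

```text
clock: 8.07
tcp_pos: [0.5855, 0.2116, 0.2492]
orientation: [-3.129, 0.276, -0.001]
contact_force: [-2.4, -0.5, 4.7]
opening: 0.15
```

carry_out(rows=[{"slide": [0, 0, 0.001], "angular": [0, 0, 0], "grip": -1}, {"slide": [0, 0, 0], "angular": [0, 0, 0], "grip": -1}])

```text
clock: 8.23
tcp_pos: [0.5854, 0.2116, 0.2491]
orientation: [-3.129, 0.276, -0.002]
contact_force: [-3.9, -1.6, 10.4]
opening: 0.148
```

carry_out(rows=[{"slide": [0, 0, -0.002], "angular": [0, 0, 0], "grip": -1}, {"slide": [0, 0, 0], "angular": [0, 0, 0], "grip": -0.2}, {"slide": [0, 0, 0], "angular": [0, 0, 0], "grip": -0.2}, {"slide": [0, 0, 0], "angular": [0, 0, 0], "grip": -0.2}, {"slide": [0, 0, 0], "angular": [0, 0, 0], "grip": -0.2}, {"slide": [0, 0, -0.01], "angular": [0, 0, 0], "grip": -0.2}, {"slide": [0, 0, -0.03], "angular": [0, 0, 0], "grip": -0.2}, {"slide": [0, 0, -0.03], "angular": [0, 0, 0], "grip": -0.2}, {"slide": [0, 0, -0.03], "angular": [0, 0, 0], "grip": -0.2}])

```text
clock: 8.98
tcp_pos: [0.5853, 0.2115, 0.3509]
orientation: [-3.129, 0.276, 0.0]
contact_force: [0.8, 0.3, 0.1]
opening: 0.401
```

```bash
python3 - <<'E'
from plant import r
from h import *
s=r.observe();print(s["clock"],s["tcp_pos"],s["contact_force"],s["opening"])
plan(s,[.5046,.438,.30],74.4-90)
E
```

```text
8.9833 [0.58533358 0.21149468 0.35085554] [0.76965323 0.29021724 0.11921961] 0.4008160115998151
tool x heading -10.094946513963146 tilt z [-3.e-04  4.e-04 -1.e+00]
slide mm before turn [-119.2 -208.8   51. ] after turn [-138.7 -196.5   50.9] turn deg [-0.02  0.02  5.51]
```

carry_out(rows=[{"slide": [-0.0149, -0.0261, 0], "angular": [0, 0, 0], "grip": -0.2}, {"slide": [-0.0149, -0.0261, 0], "angular": [0, 0, 0], "grip": -0.2}, {"slide": [-0.0149, -0.0261, 0], "angular": [0, 0, 0], "grip": -0.2}, {"slide": [-0.0149, -0.0261, 0], "angular": [0, 0, 0], "grip": -0.2}, {"slide": [-0.0149, -0.0261, 0], "angular": [0, 0, 0], "grip": -0.2}, {"slide": [-0.0149, -0.0261, 0], "angular": [0, 0, 0], "grip": -0.2}, {"slide": [-0.0149, -0.0261, 0], "angular": [0, 0, 0], "grip": -0.2}, {"slide": [-0.0149, -0.0261, 0], "angular": [0, 0, 0], "grip": -0.2}, {"slide": [0, 0, 0.025], "angular": [0, 0, 5.5], "grip": -0.2}, {"slide": [0, 0, 0.025], "angular": [0, 0, 0], "grip": -0.2}, {"slide": [0, 0, 0], "angular": [0, 0, 0], "grip": -0.2}, {"slide": [0, 0, 0], "angular": [0, 0, 0], "grip": -0.2}])

```text
clock: 9.98
tcp_pos: [0.5045, 0.4379, 0.2988]
orientation: [3.111, -0.425, -0.003]
contact_force: [0.2, 0.2, 0.8]
opening: 0.399
```

```bash
cat > look.py <<'E'
from plant import r,imaging,finder
from h import *
s=r.observe();print(s["clock"],s["tcp_pos"],s["contact_force"],s["opening"])
plan(s,[.5046,.438,.2175],74.4-90)
p=imaging.camera("side");cv2.imwrite("pics/side4.png",p["frame"][120:320,180:420].repeat(3,0).repeat(3,1)[:600,:800])
pickle.dump(p,open("side4.pkl","wb"))
for q in ["pin_gauge_2","carrier"]:
  for d in finder.silhouettes(p,q):
    v,u=np.nonzero(d["mask"]&(p["range_z"]>0));P=deproj(p,u,v)*1000
    c=P.mean(0)
    if q=="carrier": P=P[(P[:,2]>45)&(P[:,2]<66)]
    elif c[2]<40: continue
    else: P=P[P[:,2]>70]
    print(q,d["conf"],u.mean(),v.mean(),len(u),P.mean(0),cv2.minAreaRect(P[:,:2].astype(np.float32)),np.percentile(P[:,2],[50,90]))
E
python3 look.py
```

```text
9.9833 [0.50445431 0.43794806 0.29878286] [0.23708255 0.24590358 0.81630752] 0.3988105564443601
tool x heading -15.552562482732 tilt z [-0.0021 -0.0012 -1.    ]
slide mm before turn [ 0.3 -0.2 81.3] after turn [ 0.1 -0.1 81.3] turn deg [0.1  0.1  0.05]
```

View pics/side4.png

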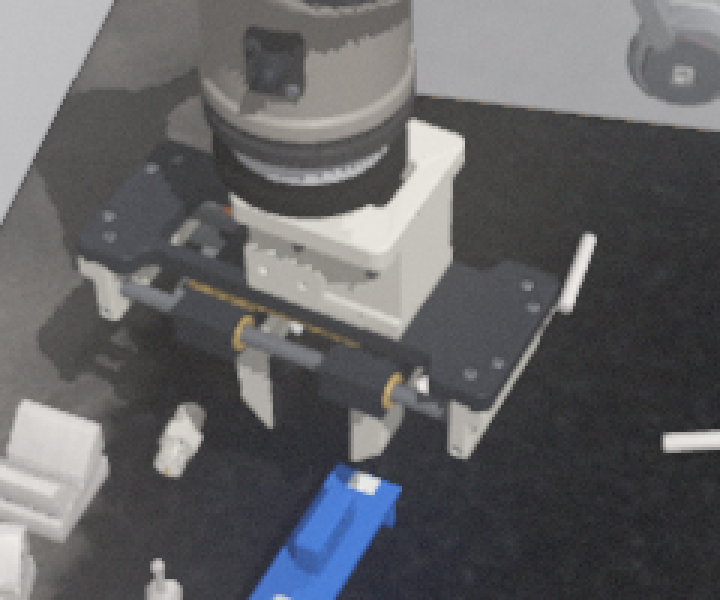

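```bash
sed -i 's/"side"/"top"/;s/side4/top4/g;s/120:320,180:420/90:290,220:460/' look.py; python3 look.py; python3 - <<'E'
from h import *
for n in ["top","side"]:
    p,m=pickle.load(open(f"{n}0.pkl","rb"))
    d=m["cover"][0]
    v,u=np.nonzero(d["mask"]&(p["range_z"]>0));P=deproj(p,u,v)*1000
    for lo,hi in [(28,37),(49,60)]:
        Q=P[(P[:,2]>lo)&(P[:,2]<hi)];print(n,lo,len(Q),cv2.minAreaRect(Q[:,:2].astype(np.float32)),np.median(Q[:,2]))
E
```

```text
10.1333 [0.50536411 0.43795536 0.3016382 ] [-0.93338911  0.26992004  0.48910225] 0.4038961030184517
tool x heading -15.612155418346843 tilt z [ 0.003   0.0024 -1.    ]
slide mm before turn [-0.9  0.4 84.1] after turn [-0.7  0.2 84.1] turn deg [-0.18 -0.13 -0.01]
pin_gauge_2 0.65 403.22477064220186 149.27293577981652 436 [584.31826932 212.30289744  78.28021512] ((585.8519287109375, 211.937744140625), (69.43242645263672, 14.758857727050781), 80.24462890625) [78.66015212 80.9578967 ]
pin_gauge_2 0.39 399.3816425120773 158.24235104669887 3726 [584.95260776 208.73195988  84.92171018] ((584.8303833007812, 211.69586181640625), (106.73579406738281, 46.020565032958984), 79.69287109375) [ 80.0008719  102.10323322]
carrier 0.92 399.19395398608884 158.19903691813803 3738 [582.54786794 213.21323516  57.14704679] ((585.6693115234375, 211.41761779785156), (118.03519439697266, 70.93485260009766), 79.88676452636719) [56.99977657 59.17022066]
top 28 1032 ((504.66998291015625, 438.0390930175781), (96.0389404296875, 35.35566329956055), 74.53667449951172) 32.40700104920535
top 49 238 ((505.014404296875, 438.16912841796875), (39.77669143676758, 14.814603805541992), 74.96697235107422) 54.10341603301394
side 28 927 ((504.18707275390625, 437.6353454589844), (98.04972839355469, 36.85099792480469), 74.75044250488281) 32.077148885971354
side 49 242 ((504.2535095214844, 437.9515380859375), (41.72335433959961, 14.231484413146973), 74.78137969970703) 53.75881529385601
```

View pics/top4.png

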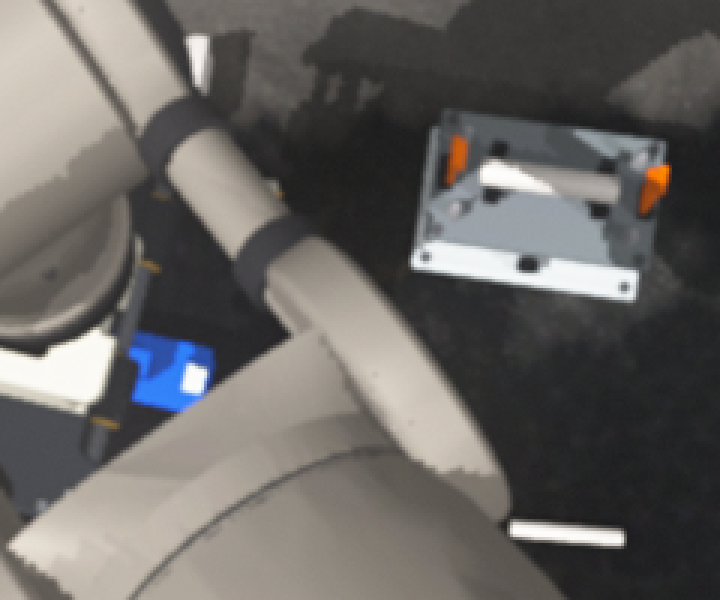

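carry_out(rows=[{"slide": [0, 0, 0.025], "angular": [0, 0, -0.3], "grip": -0.2}, {"slide": [0, 0, 0.025], "angular": [0, 0, 0], "grip": -0.2}, {"slide": [0, 0, 0.025], "angular": [0, 0, 0], "grip": -0.2}, {"slide": [0, 0, 0.009], "angular": [0, 0, 0], "grip": -0.2}, {"slide": [0, 0, 0.004], "angular": [0, 0, 0], "grip": -0.2}, {"slide": [0, 0, 0], "angular": [0, 0, 0], "grip": -0.2}, {"slide": [0, 0, 0], "angular": [0, 0, 0], "grip": -0.2}])

```text
clock: 10.87
tcp_pos: [0.5053, 0.4384, 0.213]
orientation: [-3.111, 0.418, -0.003]
contact_force: [0.3, -0.1, 0.1]
opening: 0.4
```

carry_out(rows=[{"slide": [0, 0, 0], "angular": [0, 0, 0], "grip": -1}, {"slide": [0, 0, 0], "angular": [0, 0, 0], "grip": -1}, {"slide": [0, 0, 0], "angular": [0, 0, 0], "grip": -1}, {"slide": [0, 0, 0], "angular": [0, 0, 0], "grip": -1}, {"slide": [0, 0, 0], "angular": [0, 0, 0], "grip": -1}, {"slide": [0, 0, 0], "angular": [0, 0, 0], "grip": -1}], force=45)

```text
clock: 11.37
tcp_pos: [0.5048, 0.4382, 0.2121]
orientation: [-3.112, 0.418, -0.002]
contact_force: [0.3, 0.3, 4.5]
opening: 0.152
```

carry_out(rows=[{"slide": [0, 0, -0.008], "angular": [0, 0, 0], "grip": -1}, {"slide": [0, 0, -0.02], "angular": [0, 0, 0], "grip": -1}, {"slide": [0, 0, -0.025], "angular": [0, 0, 0], "grip": -1}, {"slide": [0, 0, -0.025], "angular": [0, 0, 0], "grip": -1}, {"slide": [0, 0, -0.025], "angular": [0, 0, 0], "grip": -1}, {"slide": [0, 0, -0.02], "angular": [0, 0, 0], "grip": -1}, {"slide": [0, 0, -0.005], "angular": [0, 0, 0], "grip": -1}, {"slide": [0, 0, 0], "angular": [0, 0, 0], "grip": -1}, {"slide": [0, 0, 0], "angular": [0, 0, 0], "grip": -1}, {"slide": [0, 0, 0], "angular": [0, 0, 0], "grip": -1}])

```text
clock: 12.2
tcp_pos: [0.5044, 0.4378, 0.3374]
orientation: [3.112, -0.418, -0.004]
contact_force: [-0.2, 0.9, -1.8]
opening: 0.152
```

```bash
cat > look2.py <<'E'
import sys
from plant import r,imaging,finder
from h import *
s=r.observe();print(s["clock"],s["tcp_pos"],s["contact_force"],s["opening"])
plan(s,[.5854,.2115,.340],79.9-90)
R=Rn.from_rotvec(s["orientation"])
for n in ["side","top"]:
    p=imaging.camera(n)
    if n==sys.argv[2]:cv2.imwrite(f"pics/{sys.argv[1]}.png",p["frame"][80:320,180:500].repeat(2,0).repeat(2,1))
    pickle.dump(p,open(f"{sys.argv[1]}{n}.pkl","wb"))
    f=p["frame"].astype(int);B=(f[...,0]>90)&(f[...,0]>1.6*f[...,2])&(f[...,0]-f[...,1]>30)&(p["range_z"]>0)
    k,l,st,ce=cv2.connectedComponentsWithStats(B.astype(np.uint8))
    for i in np.argsort(-st[1:,4])[:2]+1:
        v,u=np.nonzero(l==i);P=deproj(p,u,v)*1000
        Q=R.inv().apply(P/1000-s["tcp_pos"])*1000
        print(n,len(u),ce[i].round(),"world",P.mean(0).round(1),"tool pct x",np.percentile(Q[:,0],[1,50,99]).round(1),"y",np.percentile(Q[:,1],[1,50,99]).round(1),"z",np.percentile(Q[:,2],[2,50,98]).round(1))
        t=P[abs(Q[:,2]-(212.1-31))<5]
        if len(t)>20: print("  plate",len(t),cv2.minAreaRect(t[:,:2].astype(np.float32)),t[:,2].mean())
        t=Q[abs(Q[:,2]-(212.1-31))<5]
        if len(t)>20: print("  plate tool",len(t),cv2.minAreaRect(t[:,:2].astype(np.float32)), "slope z vs y,x",np.linalg.lstsq(np.c_[t[:,:2],np.ones(len(t))],t[:,2],rcond=None)[0].round(4))
E
python3 look2.py cov1 side
```

```text
12.2 [0.50437892 0.43779971 0.33738226] [-0.22941906  0.90199696 -1.81814477] 0.15204009050560943
tool x heading -15.292802163296297 tilt z [-0.0025 -0.0014 -1.    ]
slide mm before turn [137.8 196.9  -2.5] after turn [119.5 208.6  -2.6] turn deg [ 0.11  0.12 -5.19]
side 1246 [279. 260.] world [510.1 457.9 151.1] tool pct x [-18.3  -2.4  91.8] y [-48.1 -24.3  86.2] z [157.2 180.5 336.2]
  plate 676 ((505.2475891113281, 442.42877197265625), (86.9246597290039, 37.363101959228516), 74.91876220703125) 156.83339581261797
  plate tool 676 ((-0.015871047973632812, -5.06524658203125), (86.9149169921875, 37.371192932128906), 89.78973388671875) slope z vs y,x [-1.310000e-02 -9.400000e-03  1.802365e+02]
side 2 [505. 134.] world [194.1  34.6  81.7] tool pct x [-192.6 -192.4 -192.1] y [470.  470.3 470.5] z [255.9 257.1 258.2]
top 507 [274. 202.] world [495.  404.1 154.6] tool pct x [-22.    0.5  17.4] y [12.  34.2 48.1] z [ 96.6 180.  335.7]
  plate 418 ((495.0610656738281, 405.5623474121094), (30.108638763427734, 36.02803421020508), 75.56890106201172) 157.5629243581275
  plate tool 418 ((-0.12054634094238281, 33.18256378173828), (30.1026668548584, 36.033935546875), 89.13228607177734) slope z vs y,x [-8.000000e-04  6.500000e-03  1.796654e+02]
top 131 [602. 413.] world [  24.4 -421.  -662.9] tool pct x [-255.1 -234.9 -212.8] y [938.8 953.  967.8] z [ 995.8 1002.5 1010.2]
```

View pics/cov1.png

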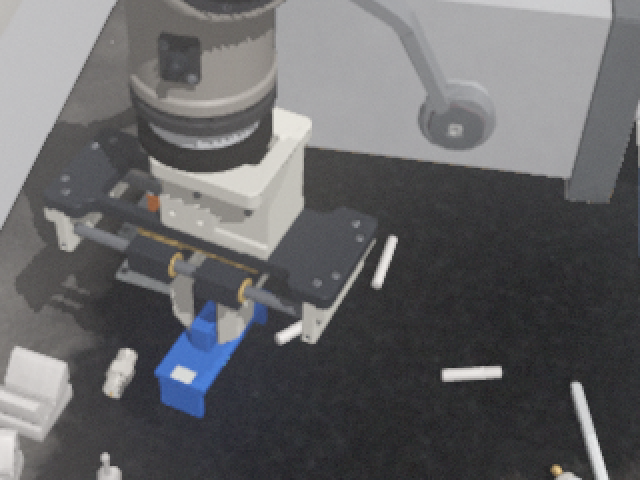

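carry_out(rows=[{"slide": [0, 0, -0.002], "angular": [0, 0, -5.2], "grip": -1}, {"slide": [0.0119, 0.0209, 0], "angular": [0, 0, 0], "grip": -1}, {"slide": [0.0119, 0.0209, 0], "angular": [0, 0, 0], "grip": -1}, {"slide": [0.0119, 0.0209, 0], "angular": [0, 0, 0], "grip": -1}, {"slide": [0.0119, 0.0209, 0], "angular": [0, 0, 0], "grip": -1}, {"slide": [0.0119, 0.0209, 0], "angular": [0, 0, 0], "grip": -1}, {"slide": [0.0119, 0.0209, 0], "angular": [0, 0, 0], "grip": -1}, {"slide": [0.0119, 0.0209, 0], "angular": [0, 0, 0], "grip": -1}, {"slide": [0.0119, 0.0209, 0], "angular": [0, 0, 0], "grip": -1}, {"slide": [0.0119, 0.0209, 0], "angular": [0, 0, 0], "grip": -1}, {"slide": [0.0119, 0.0209, 0], "angular": [0, 0, 0], "grip": -1}, {"slide": [0, 0, 0], "angular": [0, 0, 0], "grip": -1}, {"slide": [0, 0, 0], "angular": [0, 0, 0], "grip": -1}, {"slide": [0, 0, 0], "angular": [0, 0, 0], "grip": -1}, {"slide": [0, 0, 0], "angular": [0, 0, 0], "grip": -1}, {"slide": [0, 0, 0], "angular": [0, 0, 0], "grip": -1}, {"slide": [0, 0, 0], "angular": [0, 0, 0], "grip": -1}])

```text
clock: 13.72
tcp_pos: [0.5849, 0.2123, 0.3412]
orientation: [-3.129, 0.274, -0.0]
contact_force: [1.0, 0.1, 0.5]
opening: 0.155
```

```bash
python3 look2.py cov2 side
```

```text
13.7167 [0.58488115 0.21227649 0.34120149] [1.02170464 0.05573667 0.47977967] 0.15456785945032334
tool x heading -10.014833724572073 tilt z [ 1.e-04  5.e-04 -1.e+00]
slide mm before turn [0.6 0.7 1.2] after turn [0.6 0.7 1.2] turn deg [-0.03 -0.    0.09]
side 933 [265. 141.] world [587.8 227.7 153.9] tool pct x [-19.   -3.7 114. ] y [-48.7 -22.1 162.4] z [157.  180.6 339.2]
  plate 474 ((583.9295043945312, 212.22621154785156), (98.48734283447266, 36.988624572753906), 79.4848403930664) 160.680636667293
  plate tool 474 ((-0.9319820404052734, 0.3099517822265625), (36.98861312866211, 98.48687744140625), 0.5002816319465637) slope z vs y,x [-1.500000e-02 -1.270000e-02  1.802117e+02]
side 2 [505. 134.] world [194.6  37.   83.5] tool pct x [-354.1 -353.8 -353.6] y [240.3 240.6 240.9] z [256.4 257.6 258.8]
top 328 [384. 130.] world [591.7 250.5 153.4] tool pct x [-32.2  -2.4  68.5] y [-48.  -37.9 -25.8] z [100.4 179.9 338.9]
  plate 260 ((590.980224609375, 249.08657836914062), (22.858184814453125, 36.2769660949707), 82.25881958007812) 161.38909762235284
  plate tool 260 ((-0.3988533020019531, -37.21598815917969), (22.85992431640625, 36.277034759521484), 87.72640228271484) slope z vs y,x [-1.300000e-03  1.840000e-02  1.805283e+02]
top 5 [444. 150.] world [549.  179.1 200.6] tool pct x [-50.9 -18.1 -15.8] y [25.4 46.4 47.1] z [ 70.3 178.7 182.1]
```

View pics/cov2.png

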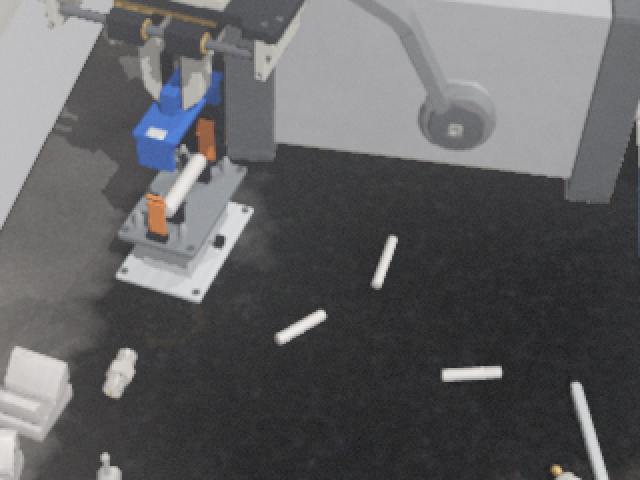

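carry_out(rows=[{"slide": [0.0005, 0.0005, 0.006], "angular": [0, 0, 0.1], "grip": -1}, {"slide": [0, 0, 0.006], "angular": [0, 0, 0], "grip": -1}, {"slide": [0, 0, 0.006], "angular": [0, 0, 0], "grip": -1}, {"slide": [0, 0, 0.002], "angular": [0, 0, 0], "grip": -1}, {"slide": [0, 0, 0.002], "angular": [0, 0, 0], "grip": -1}, {"slide": [0, 0, 0.002], "angular": [0, 0, 0], "grip": -1}, {"slide": [0, 0, 0], "angular": [0, 0, 0], "grip": -1}])

```text
clock: 14.4
tcp_pos: [0.5856, 0.2108, 0.3169]
orientation: [-3.129, 0.279, 0.0]
contact_force: [-0.4, 0.2, -0.4]
opening: 0.145
```

carry_out(rows=[{"slide": [0, 0, 0.002], "angular": [0, 0, 0], "grip": -1}, {"slide": [0, 0, 0.002], "angular": [0, 0, 0], "grip": -1}])

```text
clock: 14.57
tcp_pos: [0.5857, 0.2108, 0.3135]
orientation: [-3.128, 0.279, -0.002]
contact_force: [0.3, -0.4, -1.3]
opening: 0.151
```

carry_out(rows=[{"slide": [0, 0, 0.002], "angular": [0, 0, 0], "grip": -1}, {"slide": [0, 0, 0.002], "angular": [0, 0, 0], "grip": -1}])

```text
clock: 14.73
tcp_pos: [0.5856, 0.2108, 0.3092]
orientation: [-3.129, 0.279, -0.001]
contact_force: [0.7, 0.6, -0.7]
opening: 0.147
```

carry_out(rows=[{"slide": [0, 0, 0.0015], "angular": [0, 0, 0], "grip": -1}, {"slide": [0, 0, 0.0015], "angular": [0, 0, 0], "grip": -1}])

```text
clock: 14.9
tcp_pos: [0.5857, 0.2109, 0.3064]
orientation: [-3.128, 0.279, -0.001]
contact_force: [-0.2, 0.6, 2.9]
opening: 0.152
```

carry_out(rows=[{"slide": [0, -0.0004, 0.001], "angular": [0, 0, -0.1], "grip": -1}, {"slide": [0, 0, 0.001], "angular": [0, 0, 0], "grip": -1}])

```text
clock: 15.07
tcp_pos: [0.5859, 0.2114, 0.3051]
orientation: [-3.128, 0.276, -0.003]
contact_force: [-0.8, 0.5, 6.4]
opening: 0.152
```

carry_out(rows=[{"slide": [0, 0, 0.001], "angular": [0, 0, 0], "grip": -1}, {"slide": [0, 0, 0.001], "angular": [0, 0, 0], "grip": -1}])

```text
clock: 15.23
tcp_pos: [0.586, 0.2114, 0.3041]
orientation: [-3.128, 0.276, -0.005]
contact_force: [-2.4, 0.9, 12.7]
opening: 0.148
```

carry_out(rows=[{"slide": [0, 0, 0.001], "angular": [0, 0, 0], "grip": -1}, {"slide": [0, 0, 0.001], "angular": [0, 0, 0], "grip": -1}])

```text
clock: 15.4
tcp_pos: [0.5861, 0.2113, 0.3022]
orientation: [-3.128, 0.276, -0.006]
contact_force: [0.2, -0.6, 5.1]
opening: 0.146
```

```bash
python3 look2.py cov3 side
```

```text
15.4 [0.58614621 0.21131475 0.30220218] [ 0.24491038 -0.63736697  5.06918965] 0.14628503658057562
tool x heading -10.08870465173129 tilt z [ 0.0041  0.0013 -1.    ]
slide mm before turn [ -0.6  -0.1 -37.8] after turn [ -0.8  -0.1 -37.8] turn deg [-0.12 -0.22  0.01]
side 805 [265. 159.] world [589.9 228.1 117.2] tool pct x [-18.9  -3.4  86.2] y [-48.6 -21.1 112.2] z [157.3 180.3 300.8]
  plate 426 ((585.1920166015625, 211.22792053222656), (99.24057006835938, 37.357608795166016), 78.54862213134766) 121.88314843524219
  plate tool 426 ((-0.8184261322021484, 0.594757080078125), (37.470542907714844, 98.89848327636719), 0.2902245819568634) slope z vs y,x [-5.700000e-03 -1.300000e-02  1.800648e+02]
side 2 [505. 134.] world [194.3  35.5  82.4] tool pct x [-356.1 -355.8 -355.5] y [241.6 242.1 242.6] z [216.6 218.  219.3]
top 283 [381. 137.] world [592.  250.1 119.5] tool pct x [-34.5  -4.3  56.9] y [-47.9 -37.6 -26.8] z [ 97.8 180.5 298.5]
  plate 221 ((592.792724609375, 248.48683166503906), (22.256864547729492, 36.12061309814453), 82.86724090576172) 122.01380876386293
  plate tool 221 ((-0.6526660919189453, -37.417972564697266), (22.245710372924805, 36.13613510131836), 86.96383666992188) slope z vs y,x [-1.520000e-02 -1.520000e-02  1.796579e+02]
```

View pics/cov3.png

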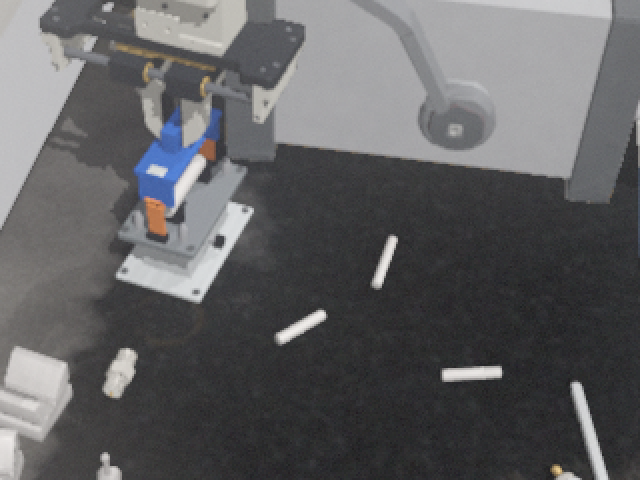

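carry_out(rows=[{"slide": [-0.0004, 0, 0.0015], "angular": [0, -0.1, 0], "grip": -1}, {"slide": [0, 0, 0.0015], "angular": [0, 0, 0], "grip": -1}])

```text
clock: 15.67
tcp_pos: [0.5855, 0.2113, 0.2977]
orientation: [-3.128, 0.276, 0.001]
contact_force: [0.0, 0.0, 4.0]
opening: 0.147
```

carry_out(rows=[{"slide": [0, 0, 0.0015], "angular": [0, 0, 0], "grip": -1}, {"slide": [0, 0, 0.0015], "angular": [0, 0, 0], "grip": -1}])

```text
clock: 15.83
tcp_pos: [0.5853, 0.2114, 0.2941]
orientation: [-3.129, 0.276, 0.003]
contact_force: [0.6, 0.4, 4.3]
opening: 0.152
```

carry_out(rows=[{"slide": [0, 0, 0.0015], "angular": [0, 0, 0], "grip": -1}, {"slide": [0, 0, 0.0015], "angular": [0, 0, 0], "grip": -1}])

```text
clock: 16.0
tcp_pos: [0.5852, 0.2114, 0.291]
orientation: [-3.129, 0.276, 0.003]
contact_force: [0.1, 0.7, 4.0]
opening: 0.147
```

carry_out(rows=[{"slide": [0, 0, 0.0015], "angular": [0, 0, 0], "grip": -1}, {"slide": [0, 0, 0.0015], "angular": [0, 0, 0], "grip": -1}])

```text
clock: 16.17
tcp_pos: [0.5852, 0.2114, 0.288]
orientation: [-3.129, 0.276, 0.003]
contact_force: [0.1, 1.2, 4.4]
opening: 0.144
```

carry_out(rows=[{"slide": [0, 0, 0.0015], "angular": [0, 0, 0], "grip": -1}, {"slide": [0, 0, 0.0015], "angular": [0, 0, 0], "grip": -1}])

```text
clock: 16.33
tcp_pos: [0.5853, 0.2113, 0.2851]
orientation: [-3.129, 0.276, 0.002]
contact_force: [-0.1, 1.5, 4.2]
opening: 0.144
```

Steady slide. Now entering the steel pins; slower.

carry_out(rows=[{"slide": [0, 0, 0.001], "angular": [0, 0, 0], "grip": -1}, {"slide": [0, 0, 0.001], "angular": [0, 0, 0], "grip": -1}])

```text
clock: 16.5
tcp_pos: [0.5853, 0.2113, 0.2832]
orientation: [-3.129, 0.276, 0.002]
contact_force: [0.3, 1.1, 4.5]
opening: 0.15
```

carry_out(rows=[{"slide": [0, 0, 0.001], "angular": [0, 0, 0], "grip": -1}, {"slide": [0, 0, 0.001], "angular": [0, 0, 0], "grip": -1}])

```text
clock: 16.67
tcp_pos: [0.5853, 0.2113, 0.2813]
orientation: [-3.129, 0.276, 0.002]
contact_force: [0.8, 0.4, 4.6]
opening: 0.149
```

carry_out(rows=[{"slide": [0, 0, 0.001], "angular": [0, 0, 0], "grip": -1}, {"slide": [0, 0, 0.001], "angular": [0, 0, 0], "grip": -1}])

```text
clock: 16.83
tcp_pos: [0.5853, 0.2113, 0.2793]
orientation: [-3.129, 0.276, 0.002]
contact_force: [-0.5, 0.4, 4.2]
opening: 0.147
```

carry_out(rows=[{"slide": [0, 0, 0.001], "angular": [0, 0, 0], "grip": -1}, {"slide": [0, 0, 0.001], "angular": [0, 0, 0], "grip": -1}])

```text
clock: 17.0
tcp_pos: [0.5853, 0.2113, 0.2772]
orientation: [-3.129, 0.276, 0.002]
contact_force: [-1.0, 0.7, 4.0]
opening: 0.15
```

carry_out(rows=[{"slide": [0, 0, 0.001], "angular": [0, 0, 0], "grip": -1}, {"slide": [0, 0, 0.001], "angular": [0, 0, 0], "grip": -1}])

```text
clock: 17.17
tcp_pos: [0.5853, 0.2113, 0.2752]
orientation: [-3.129, 0.276, 0.002]
contact_force: [0.2, 0.4, 3.8]
opening: 0.15
```

carry_out(rows=[{"slide": [0, 0, 0.001], "angular": [0, 0, 0], "grip": -1}, {"slide": [0, 0, 0.001], "angular": [0, 0, 0], "grip": -1}])

```text
clock: 17.33
tcp_pos: [0.5853, 0.2113, 0.2732]
orientation: [-3.129, 0.276, 0.002]
contact_force: [0.2, -0.3, 3.4]
opening: 0.149
```

carry_out(rows=[{"slide": [0, 0, 0.001], "angular": [0, 0, 0], "grip": -1}, {"slide": [0, 0, 0.001], "angular": [0, 0, 0], "grip": -1}])

```text
clock: 17.5
tcp_pos: [0.5852, 0.2113, 0.2711]
orientation: [-3.129, 0.276, 0.003]
contact_force: [0.8, -0.2, 2.3]
opening: 0.15
```

carry_out(rows=[{"slide": [0, 0, 0.001], "angular": [0, 0, 0], "grip": -1}])

```text
clock: 17.58
tcp_pos: [0.5851, 0.2113, 0.2697]
orientation: [-3.129, 0.276, 0.004]
contact_force: [0.6, 0.4, -1.5]
opening: 0.15
```

carry_out(rows=[{"slide": [0, 0, 0.001], "angular": [0, 0, 0], "grip": -1}])

```text
clock: 17.67
tcp_pos: [0.5851, 0.2112, 0.2685]
orientation: [-3.129, 0.276, 0.004]
contact_force: [1.9, -0.7, -0.8]
opening: 0.145
```

carry_out(rows=[{"slide": [0, 0, 0.0005], "angular": [0, 0, 0], "grip": -1}, {"slide": [0, 0, 0], "angular": [0, 0, 0], "grip": -1}])

```text
clock: 17.83
tcp_pos: [0.5851, 0.2112, 0.2682]
orientation: [-3.129, 0.276, 0.004]
contact_force: [-0.4, -0.2, -0.8]
opening: 0.147
```

carry_out(rows=[{"slide": [0, 0, 0.0005], "angular": [0, 0, 0], "grip": -1}, {"slide": [0, 0, 0], "angular": [0, 0, 0], "grip": -1}])

```text
clock: 18.0
tcp_pos: [0.5851, 0.2113, 0.268]
orientation: [-3.129, 0.276, 0.003]
contact_force: [0.4, 0.4, -1.0]
opening: 0.152
```

carry_out(rows=[{"slide": [0, 0, 0.0005], "angular": [0, 0, 0], "grip": -1}, {"slide": [0, 0, 0], "angular": [0, 0, 0], "grip": -1}])

```text
clock: 18.17
tcp_pos: [0.5852, 0.2113, 0.2677]
orientation: [-3.129, 0.276, 0.003]
contact_force: [-0.1, 0.1, -1.1]
opening: 0.15
```

Push dropped (3.4 → −1 N): clicked. Now feeling for the deck.

carry_out(rows=[{"slide": [0, 0, 0.0005], "angular": [0, 0, 0], "grip": -1}, {"slide": [0, 0, 0], "angular": [0, 0, 0], "grip": -1}])

```text
clock: 18.33
tcp_pos: [0.5852, 0.2113, 0.2677]
orientation: [-3.129, 0.276, 0.002]
contact_force: [-1.9, -0.5, 3.3]
opening: 0.152
```

carry_out(rows=[{"slide": [0, 0, 0.0005], "angular": [0, 0, 0], "grip": -1}, {"slide": [0, 0, 0], "angular": [0, 0, 0], "grip": -1}])

```text
clock: 18.5
tcp_pos: [0.5852, 0.2113, 0.2676]
orientation: [-3.129, 0.276, 0.002]
contact_force: [-2.6, -1.2, 6.4]
opening: 0.15
```

carry_out(rows=[{"slide": [0, 0, 0.0005], "angular": [0, 0, 0], "grip": -1}, {"slide": [0, 0, 0], "angular": [0, 0, 0], "grip": -1}])

```text
clock: 18.67
tcp_pos: [0.5851, 0.2113, 0.2676]
orientation: [-3.129, 0.276, 0.001]
contact_force: [-3.7, -0.6, 9.2]
opening: 0.149
```

carry_out(rows=[{"slide": [0, 0, 0.0005], "angular": [0, 0, 0], "grip": -1}, {"slide": [0, 0, 0], "angular": [0, 0, 0], "grip": -1}])

```text
clock: 18.83
tcp_pos: [0.5851, 0.2113, 0.2676]
orientation: [-3.129, 0.276, 0.001]
contact_force: [-4.3, -2.4, 11.9]
opening: 0.145
```

carry_out(rows=[{"slide": [0, 0, -0.0018], "angular": [0, 0, 0], "grip": -1}, {"slide": [0, 0, 0], "angular": [0, 0, 0], "grip": -0.3}, {"slide": [0, 0, 0], "angular": [0, 0, 0], "grip": -0.2}, {"slide": [0, 0, 0], "angular": [0, 0, 0], "grip": -0.2}, {"slide": [0, 0, 0], "angular": [0, 0, 0], "grip": -0.2}, {"slide": [0, 0, -0.01], "angular": [0, 0, 0], "grip": -0.2}, {"slide": [0, 0, -0.03], "angular": [0, 0, 0], "grip": -0.2}, {"slide": [0, 0, -0.03], "angular": [0, 0, 0], "grip": -0.2}, {"slide": [0, 0, -0.03], "angular": [0, 0, 0], "grip": -0.2}, {"slide": [-0.03, -0.02, 0], "angular": [0, 0, 0], "grip": -0.2}, {"slide": [-0.03, -0.02, 0], "angular": [0, 0, 0], "grip": -0.2}, {"slide": [-0.03, -0.02, 0], "angular": [0, 0, 0], "grip": -0.2}, {"slide": [-0.03, -0.02, 0], "angular": [0, 0, 0], "grip": -0.2}, {"slide": [-0.03, -0.02, 0], "angular": [0, 0, 0], "grip": -0.2}, {"slide": [0, 0, 0], "angular": [0, 0, 0], "grip": -0.2}, {"slide": [0, 0, 0], "angular": [0, 0, 0], "grip": -0.2}])

```text
clock: 20.17
tcp_pos: [0.454, 0.3373, 0.3688]
orientation: [-3.129, 0.271, 0.001]
contact_force: [0.7, 0.5, -0.0]
opening: 0.4
```

```bash
python3 - <<'E'
from plant import r,imaging,finder
from h import *
s=r.observe();print(s["clock"],s["tcp_pos"],s["contact_force"],s["opening"])
ims=[]
for n,sl in [("side",(slice(110,250),slice(200,340))),("top",(slice(90,230),slice(330,470)))]:
    p=imaging.camera(n);ims.append(cv2.resize(p["frame"][sl],None,fx=2.8,fy=2.8,interpolation=cv2.INTER_CUBIC))
    f=p["frame"].astype(int);B=(f[...,0]>60)&(f[...,0]>1.6*f[...,2])&(f[...,0]-f[...,1]>30)&(p["range_z"]>0)
    v,u=np.nonzero(B);P=deproj(p,u,v)*1000
    P=P[np.hypot(P[:,0]-585,P[:,1]-211)<70]
    for lo,hi in[(82,92),(102,114)]:
        t=P[(P[:,2]>lo)&(P[:,2]<hi)]
        if len(t)>10: print(n,lo,len(t),cv2.minAreaRect(t[:,:2].astype(np.float32)),np.median(t[:,2]), np.linalg.lstsq(np.c_[t[:,:2]-t[:,:2].mean(0),np.ones(len(t))],t[:,2],rcond=None)[0].round(3))
    hsv=cv2.cvtColor(p["frame"],cv2.COLOR_BGR2HSV)
    O=(hsv[...,0]<20)&(hsv[...,1]>150)&(hsv[...,2]>80)&(p["range_z"]>0)
    v,u=np.nonzero(O);P=deproj(p,u,v)*1000;k=(np.hypot(P[:,0]-585,P[:,1]-211)<75)&(P[:,2]>92);P=P[k]
    for sg in(1,-1):
        t=P[sg*(P[:,1]-211)>0]; print(n,"hook top",len(t),t.mean(0).round(1) if len(t) else "")
cv2.imwrite("pics/fin.png",np.hstack(ims))
E
```

```text
20.1667 [0.45399012 0.33725124 0.3688256 ] [ 0.7225064   0.45663035 -0.0348845 ] 0.3998722279821061
side 82 490 ((584.2763671875, 211.17298889160156), (99.5829086303711, 36.68602752685547), 79.2962875366211) 87.56692068766625 [ 1.800e-02 -5.000e-03  8.755e+01]
side 102 185 ((583.7591552734375, 212.9297332763672), (40.863365173339844, 14.821799278259277), 81.6439208984375) 108.90864098318698 [ 1.96000e-01 -8.20000e-02  1.08304e+02]
side hook top 26 [593.5 261.2  97.4]
side hook top 14 [576.6 161.6  98.4]
top 82 218 ((578.0924072265625, 175.28880310058594), (23.53881072998047, 36.481910705566406), 84.00410461425781) 88.04394492434959 [1.0000e-03 1.8000e-02 8.8058e+01]
top hook top 0 
top hook top 60 [575.9 163.   99.1]
```

View pics/fin.png

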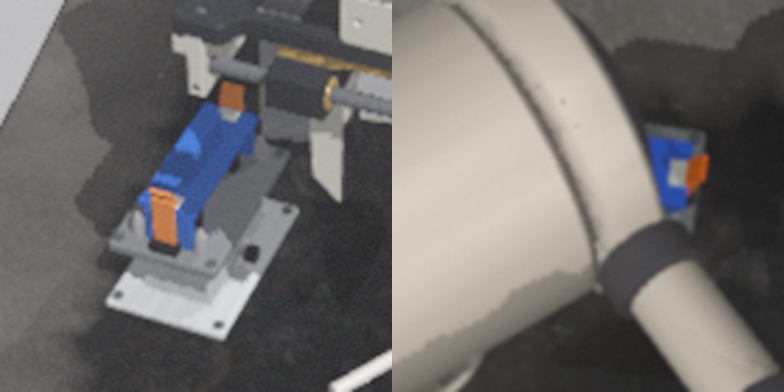

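```bash
python3 -c "
from plant import close_job
print(close_job())"
```

```text
the job is handed in; nothing more can be done
None
```

The thick gauge lies in both saddles, the blue cover is pushed home with both hooks clicked, and the job is handed in at about 20 s.

- **Gauge:** I found floor contact by feel, which gives H ≈ 55.6 mm. The top camera then showed the gauge at (585.5, 211.9) mm and 80°, against the carrier's (585.5, 211.5) mm and 79.9°.
- **Cover:** The push peaked at about 13 N on the hook slopes and ran at about 4 N while sliding. It dropped to about −1 N at the click. I then felt the deck at the predicted height and pressed to about 12 N, well under the 30 N limit.
- **After release:** The plate measures about 87.6 mm high in the side camera, or about 86.4 mm after the camera's usual 1.2 mm high reading; home is 86.6 mm. The plate shows no noticeable tilt and is within about 1.5 mm of the carrier's middle. Both hook tops are back within about 1 mm of their starting positions in the side view. The gripper is clear of everything.

In the last top view the arm hid the +y half of the carrier, so that end was checked only with the side camera. I stayed clear of the thin gauge and the adapter but did not measure them again at the end.

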